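# Snap the food box lid shut all round

### The arm

A 6-joint arm with a two-finger parallel gripper is mounted at the origin on the work surface. World frame = base frame: x ahead of the robot, y to its left, z up, the work surface at z = 0. Lengths are in m, angles in rad, forces in N, time in s.
With the tool pointing down it reaches from about 0.35 to 0.975 m from the base axis. Payload 7.1 kg.
Tool frame: the origin (TCP) lies midway between the tips of the shut fingers; the grasp point (between the pads) lies 19 mm behind it; z points along the fingers, y is the line along which they close (so a half turn about z gives the same grasp; the last joint's range is limited). The gripper opens to 88 mm and grips with 3 to 60 N. Pads are 20 mm wide; open, the fingers measure 115 mm over their backs; the gripper's body (75 mm by 178 mm) begins 61 mm behind the grasp point.
Start: joints at [1.116, 0.423, 1.63, -0, 1.089, -0.019], TCP at [0.264, 0.567, 0.223] pointing down, gripper open.
Joint ranges: [-3, 3], [-0.9, 2.11], [0.09, 2.58], [-1.31, 4.45], [0.11, 2.69], [-2.54, 2.54]. Speed limits (rad/s): [2.39, 2.39, 3.01, 3.14, 3.14, 3.14].

### API

Orientations are given as a unit quaternion [w, x, y, z].
In Python, from station import move_pose, movel, movej, command_gripper, wait, inverse_kinematics, read_camera, camera_info, MotionError, job_done, get_time, get_joint_pos, get_qvel, get_effort, get_tcp_pos, get_ee_rot, get_ft_force, get_ft_torque, get_grip_width, get_finger_force gives the robot as it stands. Calls block until the motion is done:
- move_pose(position, orientation): joint-space move of the TCP to a pose.
- movel(position, frame=None, v=0.15, until_force=None): straight line of the TCP; frame=None keeps the orientation; v is the mean speed in m/s. With until_force (N) it stops when the force on the tool has changed by that much, and returns True; else False.
- movej(angles): joint-space move.
- command_gripper(opening): opening from 0.0 (shut) to 1.0 (fully open); the grip force is fixed at half the most; returns when the fingers have stopped.
- wait(seconds).
- inverse_kinematics(position, orientation): joint angles nearest the present ones, or None.
- read_camera(name): name is "side" or "top"; returns the picture (384x512x3 uint8, red, green, blue); there is no depth.
- camera_info(name): a dict with "intrinsics" (3x3 intrinsics, pixels), "T" (4x4, takes a point from camera to world coordinates). Camera axes: x right, y up, looking along -z (the intrinsics and any distortion apply to the point x, -y, -z); pixel columns grow to the right and rows downward; lengths in m; the calibration is good to about 2 mm. A picture is of the moment at which its call begins. camera_info takes no time and is no camera call.
A pose or a line that the arm cannot do raises MotionError and nothing moves.
- job_done(): hands the job in; it is judged then, once.
Readings, each from a call of its own:
- get_time(): time.
- get_joint_pos(): joint angles.
- get_qvel(): joint speeds.
- get_effort(): joint torques, N m.
- get_tcp_pos(): TCP position.
- get_ee_rot(): TCP orientation.
- get_ft_force(): force on the tool from outside, world axes, zero at the start.
- get_ft_torque(): the same for the moment, N m.
- get_grip_width(): opening from 0.0 (shut) to 1.0 (fully open).
- get_finger_force(): force on a finger pad.
Only numpy, scipy, OpenCV 4.12 (cv2) and the standard library are available. Lean on these libraries where they do the work, as an engineer would, in place of code of your own. Each camera call takes 0.05 s, during which the arm holds its last target. There are 200 camera calls.

### The job

The lid of the food box is lying on with all four red sections of its rim still unclipped. Press down on each section with the fingertips until all four have clicked shut, without gripping or lifting the box or shoving it along the counter, and leave the spice jars and the oil bottle standing where they are.

Things in the scene. Friction and masses are not known exactly. Their poses are not given: they have to be found in the camera images.
- box: Loose clear plastic food box, 134 x 184 mm in plan, 66 mm high, full of food (about 0.9 kg), its press-on lid (140 x 190 mm) already laid on. Origin: centre of its underside, on the counter; x is its short direction, y its long one, z up. The lid's white centre panel (80 x 130 mm) and four 28 mm square white corners do not move; their tops are 70 and 73 mm above the origin.
- lid_top (a point): Centre of the white lid panel's top, 70 mm above the counter. Between the corners the lid's rim is four separate red sections, 28 mm wide and 5 mm thick, each hinged along its inner edge. Unclipped, a section slopes up outwards by 17 degrees, its outer edge about 8 mm proud; shut, its top is level, 73 mm above the counter.
- mark_near (a point): Centre of the white press mark (10 x 34 mm) on the top face of the long section on the robot's side (the box's -x side), 130 mm long: 11 mm in from the outer edge, 17 mm from the hinge line, in the middle of the section's length. It moves with the section: about 78 mm above the counter when unclipped, 73 mm when shut. Its z axis is normal to the top face, its x axis points outwards (-x of the box).
- mark_far (a point): Centre of the white press mark (10 x 34 mm) on the top face of the long section on the side away from the robot (+x), 130 mm long: 11 mm in from the outer edge, 17 mm from the hinge line, in the middle of the section's length. It moves with the section: about 78 mm above the counter when unclipped, 73 mm when shut. Its z axis is normal to the top face, its x axis points outwards (+x of the box).
- mark_left (a point): Centre of the white press mark (10 x 34 mm) on the top face of the short section at the box's +y end, 80 mm long: 11 mm in from the outer edge, 17 mm from the hinge line, in the middle of the section's length. It moves with the section: about 78 mm above the counter when unclipped, 73 mm when shut. Its z axis is normal to the top face, its x axis points outwards (+y of the box).
- mark_right (a point): Centre of the white press mark (10 x 34 mm) on the top face of the short section at the box's -y end, 80 mm long: 11 mm in from the outer edge, 17 mm from the hinge line, in the middle of the section's length. It moves with the section: about 78 mm above the counter when unclipped, 73 mm when shut. Its z axis is normal to the top face, its x axis points outwards (-y of the box).
- rim_near (a joint): Angle of the long section on the robot's side (the box's -x side), 130 mm long: 0 rad = unclipped (sloping up), 0.30 = clicked shut. Sprung over-centre: pressing down on the mark takes about 10 N at first, then less and less; after about 3.5 mm of travel there it snaps down the rest by itself and stays. Let go earlier, it springs back up.
- rim_far (a joint): Angle of the long section on the side away from the robot (+x), 130 mm long: 0 rad = unclipped (sloping up), 0.30 = clicked shut. Sprung over-centre: pressing down on the mark takes about 10 N at first, then less and less; after about 3.5 mm of travel there it snaps down the rest by itself and stays. Let go earlier, it springs back up.
- rim_left (a joint): Angle of the short section at the box's +y end, 80 mm long: 0 rad = unclipped (sloping up), 0.30 = clicked shut. Sprung over-centre: pressing down on the mark takes about 10 N at first, then less and less; after about 3.5 mm of travel there it snaps down the rest by itself and stays. Let go earlier, it springs back up.
- rim_right (a joint): Angle of the short section at the box's -y end, 80 mm long: 0 rad = unclipped (sloping up), 0.30 = clicked shut. Sprung over-centre: pressing down on the mark takes about 10 N at first, then less and less; after about 3.5 mm of travel there it snaps down the rest by itself and stays. Let go earlier, it springs back up.
- spice_red_mid (a point): Centre of a loose spice jar with a red cap, 50 mm across, 105 mm tall, standing near one end of the box.
- spice_green_mid (a point): Centre of a loose spice jar with a green cap, 50 mm across, 105 mm tall, standing near one end of the box.
- oil_mid (a point): Centre of a loose green oil bottle with a black cap, 60 mm across, 200 mm tall, standing beyond one of the jars, off the -y end of the box.
Things that resemble listed ones, but are neither listed nor needed, are in the scene too. Of the things that look like the part that bears oil_mid, the smallest one is meant.

How it is judged:
By the outcome, as a careful person would: the job done as asked, in the order asked, and still so for the second after the job is handed in, with the robot touching nothing.
It also fails if it takes over 64 s, if anything falls off the work surface, if the arm or the gripper's body presses on something with over 40 N, if the wrist force passes 120 N, or if a joint passes its speed limit or range.

## Working session

There is one attempt and no reset: what is moved stays moved. The work goes in short steps, each a Python script; the robot and the scene stay as the last script left them, time stands still between calls to the robot, and variables do not carry over. Pictures are saved under pics/ and viewed, at most 10 in all, crops included, and the job is handed in when it is done.

```bash
mkdir -p pics
python3 - <<'E'
from station import *
import cv2
for n in("top","side"):
    im=read_camera(n); cv2.imwrite(f"pics/{n}0.png",im[:,:,::-1]); i=camera_info(n); print(i)
print(get_time(),get_ee_rot())
E
```

```text
{'intrinsics': array([[424.87112329,   0.        , 259.76066113],
       [  0.        , 424.87112329, 177.87988138],
       [  0.        ,   0.        ,   1.        ]]), 'T': array([[ 1.76039028e-02,  9.93574645e-01, -1.11801287e-01,
         4.25186820e-01],
       [-9.99842824e-01,  1.77288415e-02,  1.23356803e-04,
         3.66812891e-03],
       [ 2.10467149e-03,  1.11781543e-01,  9.93730576e-01,
         1.08878798e+00],
       [ 0.00000000e+00,  0.00000000e+00,  0.00000000e+00,
         1.00000000e+00]])}
{'intrinsics': array([[379.77409744,   0.        , 253.14482071],
       [  0.        , 379.77409744, 193.09659102],
       [  0.        ,   0.        ,   1.        ]]), 'T': array([[ 0.84906864,  0.321946  , -0.4188475 ,  0.23690719],
       [-0.52818846,  0.50238402, -0.68456355, -0.52289528],
       [-0.00997021,  0.80247185,  0.59660667,  0.55396042],
       [ 0.        ,  0.        ,  0.        ,  1.        ]])}
0.1 [-1.65089343e-04  2.16175802e-01  9.76354203e-01 -6.82894520e-04]
```

View pics/top0.png

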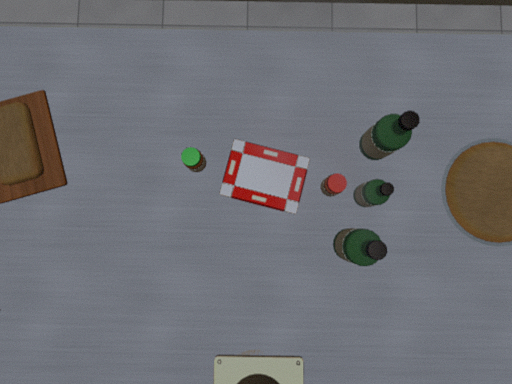

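View pics/side0.png

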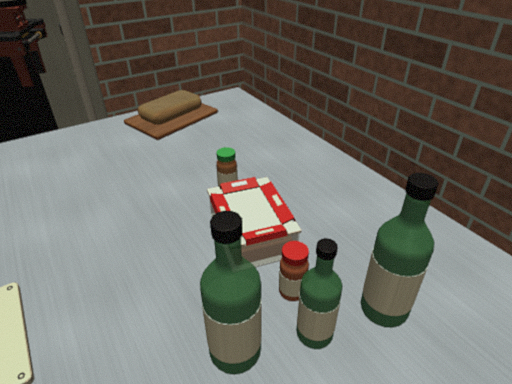

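The top view shows the box at about (265,176), with a green jar at (193,158) and a red jar at (335,185). There are three oil-like bottles, at (388,137), (372,192) and (360,246). The small one at (372,192) in the top view, (320,300) in the side view, is the oil bottle meant. I won't touch any of them.

```bash
cat > h.py <<'E'
from station import *
import cv2, numpy as np
def ray(n,p,z):
    i=camera_info(n); K,T=i["intrinsics"],i["T"]
    d=np.linalg.inv(K)@[p[0],p[1],1]; d=T[:3,:3]@[d[0],-d[1],-d[2]]
    return T[:3,3]+d*(z-T[2,3])/d[2]
def blobs(m,amin):
    n,l,s,c=cv2.connectedComponentsWithStats(m.astype(np.uint8),connectivity=4)
    return [(s[k,4],c[k]) for k in range(1,n) if s[k,4]>=amin]
def measure(im,verbose=True):
    """centre, yaw of the box's x axis, marks (top camera)"""
    hsv=cv2.cvtColor(im,cv2.COLOR_RGB2HSV); h,s,v=cv2.split(hsv)
    red=((h<8)|(h>172))&(s>150)&(v>80)
    lid=np.zeros_like(red); lid[135:220,215:313]=1
    pts=np.argwhere(red&(lid>0))[:,::-1].astype(np.int32)
    hull=cv2.fillConvexPoly(np.zeros(red.shape,np.uint8),cv2.convexHull(pts),1)
    white=(s<90)&(v>120)&(hull>0)
    b=sorted(blobs(white,8),key=lambda t:-t[0])
    if verbose:
        for a,c in b: print(a,c.round(1),ray("top",c,.078).round(4))
    return b,red
E
python3 - <<'E'
from h import *
im=cv2.imread("pics/top0.png")[:,:,::-1].copy()
b,red=measure(im)
h,s,v=cv2.split(cv2.cvtColor(im,cv2.COLOR_RGB2HSV))
print("panel",ray("top",b[0][1],.07))
r=red.copy(); r[:,:315]=0
for a,c in blobs(r,30): print("redcap",a,c,ray("top",c,.105))
g=(h>50)&(h<70)&(s>150)&(v>120)
for a,c in blobs(g,30): print("green",a,c,ray("top",c,.105))
for z,p in((.2,(386,189)),(.27,(408,121)),(.27,(376,250))): print("cap",ray("top",p,z))
c=cv2.resize(im[130:225,175:400],None,fx=3.5,fy=3.5,interpolation=cv2.INTER_CUBIC)
cv2.imwrite("pics/crop0.png",c[:,:,::-1])
E
```

```text
2035 [265.6 175.5] [ 0.5449 -0.0104  0.078 ]
67 [297.5 183.9] [ 0.526 -0.087  0.078]
65 [270.4 152.8] [ 0.6001 -0.0209  0.078 ]
59 [229.3 187. ] [0.5157 0.0759 0.078 ]
59 [258.6 198.2] [0.4902 0.0054 0.078 ]
57 [231.5 166.9] [0.5643 0.072  0.078 ]
panel [ 0.54580099 -0.01054598  0.07      ]
redcap 249 [335.72690763 183.24899598] [ 0.52644974 -0.17347264  0.105     ]
cap [ 0.50641299 -0.26194677  0.2       ]
cap [ 0.6352844  -0.28649775  0.27      ]
cap [ 0.38308958 -0.22015689  0.27      ]
```

View pics/crop0.png

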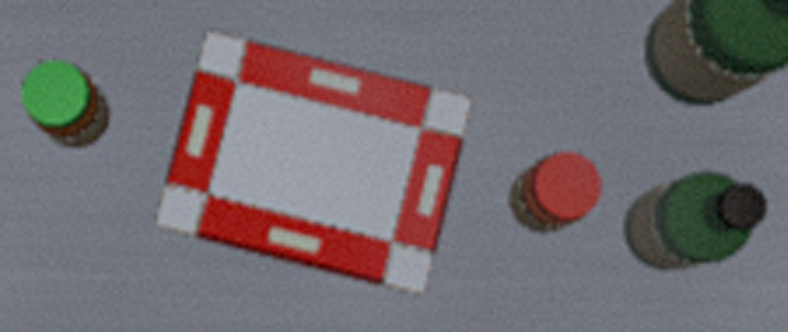

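The crop confirms four marks inside the red sections; the extra blob at (229,187) is a white corner. The left end mark is next to the green jar and the right end mark next to the red jar. The box yaw is about -13.4°. I'll start with the left section.

```bash
cat >> h.py <<'E'
from scipy.spatial.transform import Rotation
C=np.array([.5452,-.0076]); YAW=np.deg2rad(-13.45)
BX=np.array([np.cos(YAW),np.sin(YAW)]); BY=np.array([-BX[1],BX[0]])
MARK={"near":(-BX*.0583,BY),"far":(BX*.0583,BY),"left":(BY*.0833,BX),"right":(-BY*.0833,BX)}
def quat(y2):
    y=np.r_[y2,0]; z=np.array([0,0,-1.]); 
    return Rotation.from_matrix(np.c_[np.cross(y,z),y,z]).as_quat(scalar_first=True)
def press(name,zlow=.0715):
    off,yd=MARK[name]; p=C+off; j=get_joint_pos()
    qs=[quat(s*yd) for s in(1,-1)]; up=np.r_[p,.16]
    sol=[(abs(np.subtract(k,j)).max(),q) for q in qs if (k:=inverse_kinematics(up,q)) is not None]
    move_pose(up,min(sol,key=lambda t:t[0])[1])
    movel(np.r_[p,.09],v=.1); f0=np.array(get_ft_force())
    hit=movel(np.r_[p,zlow],v=.012,until_force=25)
    print(name,hit,"z",np.round(get_tcp_pos(),4),"dF",np.round(np.subtract(get_ft_force(),f0),1))
    movel(np.r_[p,.16],v=.12); print("t",get_time())
E
python3 - <<'E'
from h import *
command_gripper(0.0)
press("left")
E
```

```text
left False z [0.5646 0.0734 0.0731] dF [-6.6 -0.5 20.2]
t 6.9583
```

Run:
```python
from h import *
for n in("far","right","near"):
    press(n)
move_pose([.40,.35,.25],get_ee_rot())
im=read_camera("top"); b,_=measure(im)
s=read_camera("side")
a=cv2.resize(im[125:225,180:400],(660,300),interpolation=cv2.INTER_CUBIC)
c=cv2.resize(s[140:290,180:400],None,fx=2,fy=2,interpolation=cv2.INTER_CUBIC); o=np.zeros((600,660,3),np.uint8); o[:300]=a; o[300:,:440]=c
cv2.imwrite("pics/after.png",o[:,:,::-1])
```

```text
far False z [ 0.6017 -0.0211  0.0731] dF [-5.2 -0.7 18.2]
t 11.6583
right False z [ 0.5259 -0.0886  0.0731] dF [-5.8 -0.4 22. ]
t 16.6
near True z [0.4887 0.0059 0.0733] dF [-1.4  0.1  8.1]
t 20.9917
2165 [264.5 175.8] [ 0.5441 -0.0078  0.078 ]
70 [298.2 184.5] [ 0.5247 -0.0887  0.078 ]
70 [258.1 199.2] [0.4877 0.0065 0.078 ]
68 [270.6 152.2] [ 0.6016 -0.0216  0.078 ]
68 [230.7 166.9] [0.5643 0.0737 0.078 ]
```

View pics/after.png

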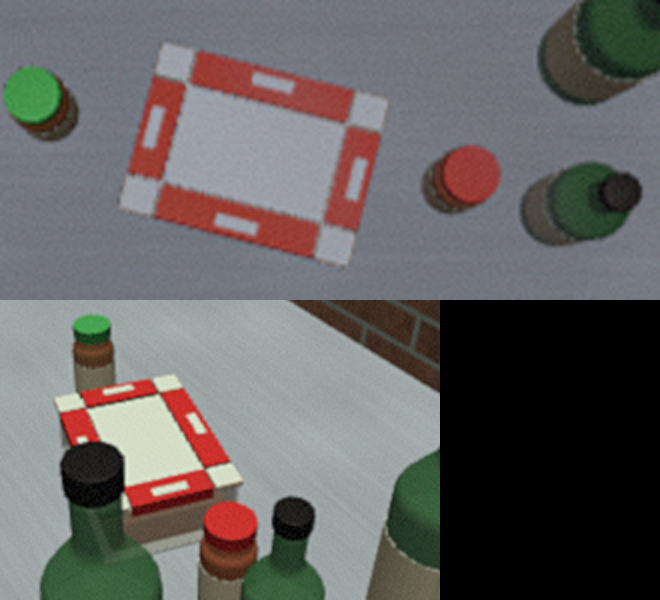

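The crops show all four sections level and the jars and bottle still standing. The near press stopped on force, at z=0.0733, so I'll probe that section lightly. If it is shut, contact should come at about 73 mm, not at about 80 mm.

Run:
```python
from h import *
p=C+MARK["near"][0]
move_pose(np.r_[p,.16],quat(MARK["near"][1])) if abs(inverse_kinematics(np.r_[p,.16],quat(MARK["near"][1]))[5]-get_joint_pos()[5])<1.6 else move_pose(np.r_[p,.16],quat(-MARK["near"][1]))
movel(np.r_[p,.085],v=.1)
print(movel(np.r_[p,.0725],v=.012,until_force=5),get_tcp_pos(),get_ft_force())
movel(np.r_[p,.16],v=.12)
move_pose([.40,.35,.25],get_ee_rot())
print([c.round(1) for a,c in measure(read_camera("top"),False)[0]],get_time())
```

```text
True [0.48837262 0.00596107 0.07334585] [-0.87862468  0.69638405  5.31340628]
[array([264.6, 176. ]), array([258.2, 199.3]), array([298.3, 184.3]), array([270.6, 152.2]), array([230.7, 166.8])] 27.95
```

Contact came at 73.3 mm, so the near section is shut too.

```bash
python3 -c "
from station import *
print(job_done())"
```

```text
the job is handed in; nothing more can be done
None
```

All four rim sections are clicked shut, the box was not visibly shifted, and the jars and oil bottle are still standing where they were; the job was handed in at about 28 s.

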